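Turn over a flanged cap in the clamshell fixture

ROBOT

A 6-joint arm with a two-finger parallel gripper is mounted at the origin on the work surface. World frame = base frame: x ahead of the robot, y to its left, z up, the work surface at z = 0. Lengths are in m, angles in rad, forces in N, time in s.
With the tool pointing down it reaches from about 0.425 to 0.95 m from the base axis. Payload 3.5 kg.
Tool frame: the origin (TCP) lies midway between the tips of the shut fingers; the grasp point (between the pads) lies 19 mm behind it; y points along the fingers, x is the direction in which the jaws open and shut, and the axes are right-handed (so a half turn about y gives the same grasp; the last joint's range is limited). The gripper opens to 85 mm and grips with 20 to 120 N. Pads are 22 mm wide; open, the fingers measure 114 mm over their backs; the gripper's body (76 mm by 85 mm) begins 54 mm behind the grasp point. The pads swing forward as they close: fully open they stand 13 mm farther back than shut.
Start: joints at [-0.15, 0.286, 1.577, -0, 1.279, -0.15], TCP at [0.675, 0, 0.231] pointing down, gripper open.
Joint ranges: [-2.77, 2.77], [-0.9, 2.22], [0.21, 2.48], [-1.53, 4.67], [0.24, 2.81], [-2.84, 2.84]. Speed limits (rad/s): [2.79, 2.79, 3.14, 3.14, 3.14, 3.14].

INTERFACE

Orientations are given as a unit quaternion [x, y, z, w].
In Python, from plant import ctrl, viewer gives the robot as it stands.
- The arm moves only by the tool step_arm, never from a script. Its argument "rows" is a list of rows, each a list of 3 entries, a list of its own where there are three numbers: the turn, a rotation vector about the tool's x, y, z in degrees, then the shift along the tool's x, y, z in mm, then the closure, from 0 (fully open) to 1 (shut). A call has 1 to 10 rows; each row is the pose to reach, as a shift and turn from the pose commanded when the call began, along the tool's axes at that moment; what a row does not reach only later rows make up. A row lasts 1/12 s, in which the tool goes at most 41.7 mm and 7.16 degrees, less where a joint would pass 70% of its speed; a pose out of reach is approached as far as the arm can. A call with a gripper value outside its range is refused whole. The fingers move at their own pace and stop on an object; "newtons" is the grip in N (left out, the last holds). Time passes only in rows, so rows that repeat a pose let the fingers close. It gives the time, the measured TCP pose, the force and the opening at its end, in the units of the state.
- ctrl.get_state(): the state, without advancing time (a new reading comes with each control period).
- viewer.read_camera(name): name is "scene" or "side" or "wrist"; returns (picture, depth): 400x640x3 uint8, red, green, blue; 400x640 float32, m along the optical axis (not along the pixel's ray), 0 where there is no reading.
- viewer.calibration(name): a dict with "K" (3x3 intrinsics, pixels), "R" (3x3) and "t" (3): a world point X has camera coordinates R X + t. Camera axes: x right, y down, z forward; pixel columns grow to the right and rows downward; lengths in m; the calibration is good to about 2 mm. The wrist camera is an equidistant fisheye: a pixel r from the principal point sees the ray r / f radians off the axis. A picture is of the moment at which its call begins: read the wrist's pose just before it. calibration takes no time and is no camera call; for the wrist camera it gives the pose at the moment of the call.
- ctrl.sign_off(): hands the job in, once; it reports no verdict.
The state is a dict: "time": time; "qpos": joint angles; "dq": joint speeds; "joint_efforts": joint torques, N m; "eef_pos": TCP position; "tcp_rot": TCP orientation; "contact_force": force on the tool from outside, world axes, zero at the start; "wrist_torque": the same for the moment, N m; "opening": opening from 0.0 (shut) to 1.0 (fully open).
Only numpy, scipy, OpenCV 4.12 (cv2) and the standard library are available. Lean on these libraries where they do the work, as an engineer would, in place of code of your own. Each camera call takes 0.05 s, during which the arm holds its last target.

TASK

Take the large flanged aluminium cap from the bench and set it, flange down, in the open pocket of the hinged leaf of the turnover fixture. Then take the leaf by its bar and swing it right over, without letting it fall, until it is fully closed, so that the cap ends up turned over in the fixed nest with its neck down; leave the fixture closed.

Things in the scene. Friction and masses are not known exactly. Their poses are not given: they have to be found in the camera images.
- cap: Cap to turn over: aluminium, flange 66 mm wide, 14 thick, round neck 44 wide on top, 46 high in all, 0.2 kg; stands flange down, 95 mm or more from its neighbours' axes. Origin: centre of the flange's underside; z from flange to neck; yaw means nothing. Bystanders: a like cap only 48 mm wide and 36 high, a plain brass sleeve 48 wide and 42 high.
- turnover: Turnover fixture, fixed; base 130 x 260 x 10 mm. Origin on the bench below the middle of the hinge axis (55 mm up); x along the hinge, z up. Leaf opens to -y. On +y the fixed nest: black block, square well 62 mm wide, 15 deep, centre y +54, floor 35 mm above the bench. The turned cap's neck stands on it, flange underside up at 81 mm, in the 36 mm window of the closed leaf.
- leaf (a joint): Leaf angle, rad: 0 open (level, pocket up), pi closed (stop); it swings freely. Fixture frame, mm, leaf open: pocket floor z 27; set the cap's axis at x 0, y -74 (10 to spare); walls 10 high at x +-45, y -119; hingeward a C-shaped lip, top z 50, from y -38 on. Fingers go on the neck's x sides. Past some 45 degrees the cap slides 23 hingeward and catches under the lip, which carries it over.
- leaf_bar (a point): Middle of the leaf's handle: steel bar, 12 mm thick, along the hinge, 80 mm free between its arms, 58 mm off the leaf's edge. At leaf angle q in the fixture frame (mm): x 0, y = -182 cos q, z = 55 + 182 sin q; so 55 above the bench both open and closed. Pinched from above across the hinge, it turns between the fingers: the gripper can point down all the way.

How it is judged:
On the way, in this order (a step that is already met when the one before it is completed fails the run):
1. the large cap stands flange down in the pocket of the open leaf , within 18 mm of the loading place (29 mm towards the hinge), let go (x of cap in the frame of turnover between -0.018 and 0.018 m and y of cap in the frame of turnover between -0.092 and -0.045 m and z of cap in the frame of turnover between 0.021 and 0.034 m and angle between cap's own z axis and vertical below 0.15 rad and value of joint leaf below 0.15 rad and contact force between the fingers and cap below 0.3 N), for 0.2 s.
2. the leaf carries the cap over the top (value of joint leaf between 1.2 and 2.3 rad and distance between cap and leaf_bar below 0.17 m and angle between cap's own z axis and vertical above 1 rad and contact force between the fingers and cap below 0.3 N), for 0.1 s.
At the end, for the whole second after the job is handed in: The leaf is closed over the nest (within 0.1 rad of its stop) and the large cap rests in the nest neck down, upside down within 10 degrees, its axis within 15 mm of the nest's middle along each fixture axis and its underside 73 to 89 mm above the bench, at rest (value of joint leaf above 3.04 rad and angle between cap's own z axis and vertical above 2.967 rad and x of cap in the frame of turnover between -0.015 and 0.015 m and y of cap in the frame of turnover between 0.039 and 0.069 m and z of cap in the frame of turnover between 0.073 and 0.089 m and linear speed of cap below 0.02 m/s); the robot touches nothing.
It fails at once if the leaf is let fall (faster than 3 rad/s) (velocity of joint leaf above 3 rad/s or velocity of joint leaf below -3 rad/s).
It also fails if it takes over 61 s, if anything falls off the work surface, if the arm or the gripper's body presses on something with over 40 N, if the wrist force passes 120 N, or if a joint passes its speed limit or range.

## Working session

There is one attempt and no reset: what is moved stays moved. The work goes in short steps, Python scripts to look and compute and a tool call to move; the robot and the scene stay as the last step left them, time stands still between calls to the robot, and variables do not carry over. Pictures are saved under pics/ and viewed, and the job is handed in when it is done.

Besides the shell and the picture viewer there is one more tool, called after "Emit:" as name(argument=value, ...) on one line, values as JSON. step_arm: Moves the arm, as the interface text tells. Its arguments: {"type":"object","properties":{"rows":{"type":"array"},"newtons":{"type":"number"}},"required":["rows"]}

```bash
mkdir -p pics; ls; python3 - <<'E'
from plant import ctrl, viewer
import cv2,numpy as np
s=ctrl.get_state();print(s)
for n in("scene","side"):
    c=viewer.calibration(n);print(n,c)
    p,d=viewer.read_camera(n)
    cv2.imwrite(f'pics/{n}0.png',p[:,:,::-1]);np.savez(f'pics/{n}0.npz',p=p,d=d,**c)
E
```

```text
pics
{'time': 0.0, 'qpos': array([-1.49954149e-01,  2.87193638e-01,  1.57818757e+00, -3.02162291e-05,
        1.27862812e+00, -1.50015260e-01]), 'dq': array([-0.00046618,  0.00090954,  0.00037122, -0.00035693, -0.00037637,
        0.00091863]), 'joint_efforts': array([-1.79628755e-04, -4.05981302e+01, -2.92628127e+01, -1.54224781e-04,
        5.81841552e-03,  3.74769741e-06]), 'eef_pos': array([6.74330228e-01, 1.54441059e-04, 2.29922825e-01]), 'tcp_rot': array([-0.70698871,  0.00082166,  0.00087105,  0.70722382]), 'contact_force': array([-1.00248147,  0.56211173, -0.10924146]), 'wrist_torque': array([0.0284303 , 0.01983514, 0.01420659]), 'opening': 1.0006835007591737}
scene {'K': array([[520.07265629,   0.        , 310.4729933 ],
       [  0.        , 520.07265629, 195.93754697],
       [  0.        ,   0.        ,   1.        ]]), 'R': array([[-0.35905127,  0.93330576,  0.00474681],
       [ 0.5708306 ,  0.22362186, -0.79002892],
       [-0.73840004, -0.28095127, -0.6130512 ]]), 't': array([ 0.30306547, -0.20794238,  1.28714464])}
side {'K': array([[470.4184945 ,   0.        , 311.61875851],
       [  0.        , 470.4184945 , 200.41381061],
       [  0.        ,   0.        ,   1.        ]]), 'R': array([[ 0.99995654, -0.00919246, -0.00155466],
       [-0.00667918, -0.59001835, -0.80736221],
       [ 0.00650437,  0.80733751, -0.5900541 ]]), 't': array([-0.50899093, -0.01883969,  1.15876906])}
```

View pics/scene0.png

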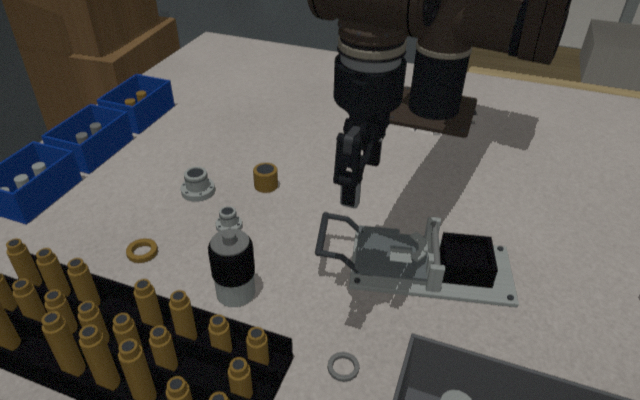

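View pics/side0.png

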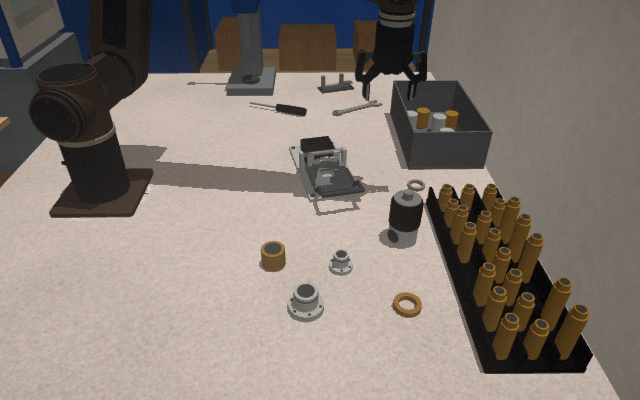

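```bash
cat > h.py <<'E'
import numpy as np,cv2
def cloud(f):
    z=np.load(f);K,R,t,d=z['K'],z['R'],z['t'],z['d']
    v,u=np.mgrid[:400,:640]
    c=np.stack([(u-K[0,2])/K[0,0]*d,(v-K[1,2])/K[1,1]*d,d],-1)
    return (c-t)@R, z['p'], d
E
python3 - <<'E'
from h import *
for n,boxes in(("scene",[(170,150,110,70),(300,200,230,110)]),("side",[(270,230,100,100),(280,125,95,80)])):
    X,p,d=cloud(f'pics/{n}0.npz')
    for i,(x,y,w,h) in enumerate(boxes):
        k=800//w if 800//w*h<600 else 600//h
        im=cv2.resize(p[y:y+h,x:x+w,::-1],None,fx=k,fy=k,interpolation=cv2.INTER_CUBIC);cv2.imwrite(f'pics/{n}c{i}.png',im);print(n,i,k,x,y)
    # cap
    x,y,w,h=[(170,150,50,60),(270,270,70,60)][n=="side"]
    P=X[y:y+h,x:x+w].reshape(-1,3);ok=d[y:y+h,x:x+w].ravel()>0
    P=P[ok]
    for lo,hi in((.009,.017),(.041,.05)):
        q=P[(P[:,2]>lo)&(P[:,2]<hi)]
        (c,r)=cv2.minEnclosingCircle(q[:,:2].astype(np.float32));print(n,lo,len(q),c,r,q.mean(0))
    print(np.median(P[:,2]), P[:,2].min(),P[:,2].max())
E
```

```text
scene 0 7 170 150
scene 1 3 300 200
scene 0.009 303 (0.4962954521179199, -0.3714773654937744) 0.03336447849869728 [ 0.50678781 -0.36352132  0.01420532]
scene 0.041 291 (0.4953956604003906, -0.3709475100040436) 0.023630080744624138 [ 0.49784329 -0.37016938  0.04642839]
0.0016744359330618096 -0.0036188983064250582 0.04965645683150411
side 0 6 270 230
side 1 7 280 125
side 0.009 400 (0.5188714265823364, -0.3423956334590912) 0.07158089429140091 [ 0.49589545 -0.38339219  0.01362096]
side 0.041 393 (0.49355632066726685, -0.37214088439941406) 0.023444369435310364 [ 0.49431178 -0.37460792  0.04593145]
0.0006292287636266227 -0.003988052859444098 0.04898510853107935
```

View pics/scenec1.png

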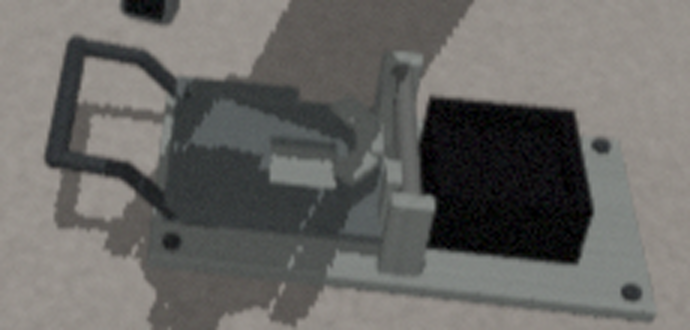

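View pics/sidec1.png

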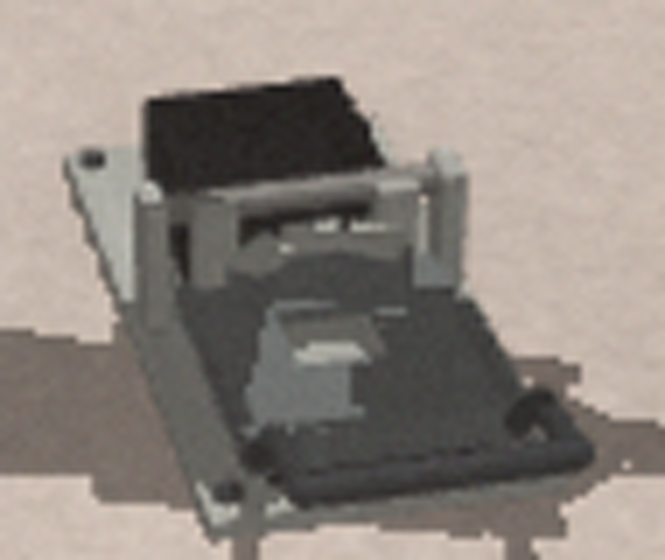

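```bash
python3 - <<'E'
from h import *
# top-down orthographic height maps, and slabs
P=[]
for n,b in(("scene",(300,200,230,110)),("side",(280,125,95,80))):
    X,p,d=cloud(f'pics/{n}0.npz')
    x,y,w,h=b
    q=X[y:y+h,x:x+w].reshape(-1,3)[d[y:y+h,x:x+w].ravel()>0]
    for lo,hi in((.006,.014),(.022,.031),(.045,.06),(.085,.12)):
        s=q[(q[:,2]>lo)&(q[:,2]<hi)]
        if len(s)>20:
            print(n,lo,len(s),cv2.minAreaRect(s[:,:2].astype(np.float32)),s.min(0),s.max(0))
    H=np.zeros((600,600,3),np.uint8)
    x0,y0=.5,-.25;sc=1500
    import matplotlib if False else None
E
```

```text
File "<stdin>", line 14
    import matplotlib if False else None
                      ^^
SyntaxError: invalid syntax
```

```bash
python3 - <<'E'
from h import *
A=[]
for n,b in(("scene",(300,200,230,110)),("side",(280,125,95,80))):
    X,p,d=cloud(f'pics/{n}0.npz')
    x,y,w,h=b
    q=X[y:y+h,x:x+w].reshape(-1,3)[d[y:y+h,x:x+w].ravel()>0]; c=p[y:y+h,x:x+w].reshape(-1,3)[d[y:y+h,x:x+w].ravel()>0]
    s=q[(q[:,2]>.006)]; print(n,cv2.minAreaRect(s[:,:2].astype(np.float32)))
    dk=q[(c.max(1)<45)&(q[:,2]>.03)]
    hist=np.histogram(dk[:,2],bins=np.arange(.02,.1,.005));print(hist)
    print('dark bbox',dk.min(0),dk.max(0))
    img=np.full((560,400,3),255,np.uint8) # 2px/mm, x .45..; rows=y
    o=np.argsort(q[:,2])
    for a in o:
        z=q[a,2]
        if z<.005: continue
        u=int((q[a,0]-.55)*1500);v=int((.2-q[a,1])*1500)
        col=cv2.applyColorMap(np.uint8([[min(255,z*2500)]]),cv2.COLORMAP_JET)[0,0].tolist()
        cv2.circle(img,(u,v),2,col,-1)
    A.append(img)
im=np.hstack(A)
for i in range(0,400,75): cv2.putText(im,f'{.55+i/1500:.2f}',(i,12),0,.4,0)
for i in range(0,560,75): cv2.putText(im,f'{.2-i/1500:.2f}',(0,i),0,.4,0)
cv2.imwrite('pics/top.png',im)
E
```

```text
scene ((0.5947893261909485, 0.07858335971832275), (0.23240749537944794, 0.31819459795951843), 13.578275680541992)
(array([  0,   0, 383, 726, 265, 453, 384,  23,   1,   0,   0,   0,   0,
         0,   0]), array([0.02 , 0.025, 0.03 , 0.035, 0.04 , 0.045, 0.05 , 0.055, 0.06 ,
       0.065, 0.07 , 0.075, 0.08 , 0.085, 0.09 , 0.095]))
dark bbox [ 0.48269354 -0.07312461  0.03003264] [0.73194968 0.19296374 0.26037639]
side ((0.5437828302383423, 0.0655459389090538), (0.12972097098827362, 0.319872111082077), 12.570502281188965)
(array([  0,   0,  50, 106,  44,  68,  34,   0,   0,   0,   0,   0,   0,
         0,   0]), array([0.02 , 0.025, 0.03 , 0.035, 0.04 , 0.045, 0.05 , 0.055, 0.06 ,
       0.065, 0.07 , 0.075, 0.08 , 0.085, 0.09 , 0.095]))
dark bbox [ 0.48459315 -0.03017829  0.03164299] [0.6088463  0.19259309 0.05323059]
```

View pics/top.png

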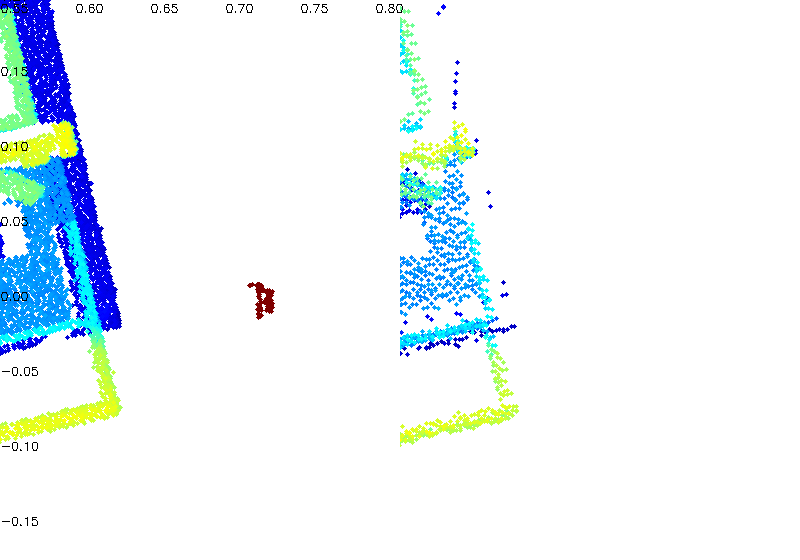

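```bash
python3 - <<'E'
from h import *
A=[]
from scipy.spatial import cKDTree
Q=[]
for n,b in(("scene",(300,200,230,110)),("side",(280,125,95,80))):
    X,p,d=cloud(f'pics/{n}0.npz')
    x,y,w,h=b
    q=X[y:y+h,x:x+w].reshape(-1,3)[d[y:y+h,x:x+w].ravel()>0]
    q=q[(q[:,2]>.006)&(q[:,2]<.1)];Q.append(q)
    (cx,cy),s,a=cv2.minAreaRect(q[:,:2].astype(np.float32)); 
    a=np.radians(a);ex=np.array([np.cos(a),np.sin(a)]);ey=np.array([-np.sin(a),np.cos(a)])
    o=np.array([cx,cy])+ey*(.188-.130)/2
    print(n,cx,cy,s,np.degrees(a),'origin',o)
    # bar
    l=(q[:,:2]-o)@np.stack([ex,ey],1)
    B=(l[:,1]<-.168)&(q[:,2]>.04); m=q[B]
    (bx,by),bs,ba=cv2.minAreaRect(m[:,:2].astype(np.float32));print('bar',bx,by,bs,ba,m[:,2].max())
    f=np.polyfit(m[:,0],m[:,1],1);print('bar slope',np.degrees(np.arctan(f[0])))
    lip=l[(q[:,2]>.043)&(q[:,2]<.054)&(l[:,1]>.01)];print('nest local x',np.percentile(lip,[1,99],axis=0))
    e=l[q[:,2]<.013];print('base',np.percentile(e,[.5,99.5],axis=0))
    img=np.full((560,400,3),255,np.uint8)
    for z,(u,v) in sorted(zip(q[:,2],l),key=lambda t:t[0]):
        col=cv2.applyColorMap(np.uint8([[min(255,z*2500)]]),cv2.COLORMAP_JET)[0,0].tolist()
        cv2.circle(img,(int(200+u*1600),int(240-v*1600)),2,col,-1)
    for i in range(-20,20,2): cv2.line(img,(0,240-i*16),(6,240-i*16),0);cv2.line(img,(200+i*16,550),(200+i*16,559),0)
    A.append(img)
cv2.imwrite('pics/top2.png',np.hstack(A))
E
```

```text
scene 0.5462136268615723 0.06680189073085785 (0.13312245905399323, 0.3178107440471649) 13.235911369323732 origin [0.53957376 0.09503152]
bar 0.5787110328674316 -0.07861607521772385 (0.10311276465654373, 0.0197763629257679) 13.188993453979492 0.06354641337249917
bar slope 12.6384414825811
nest local x [[-0.0411775   0.01473388]
 [ 0.03922363  0.09254683]]
base [[-0.06183967 -0.1294745 ]
 [ 0.06502685  0.12880289]]
side 0.5437828302383423 0.0655459389090538 (0.12972097098827362, 0.319872111082077) 12.570502281188965 origin [0.53747125 0.09385078]
bar 0.5774851441383362 -0.08041173964738846 (0.10238591581583023, 0.02022623084485531) 12.646360397338867 0.06367866396373052
bar slope 12.580108505268289
nest local x [[-0.03917395  0.02158283]
 [ 0.03948039  0.09562151]]
base [[-0.064726   -0.13122161]
 [ 0.0635467   0.12810638]]
```

View pics/top2.png

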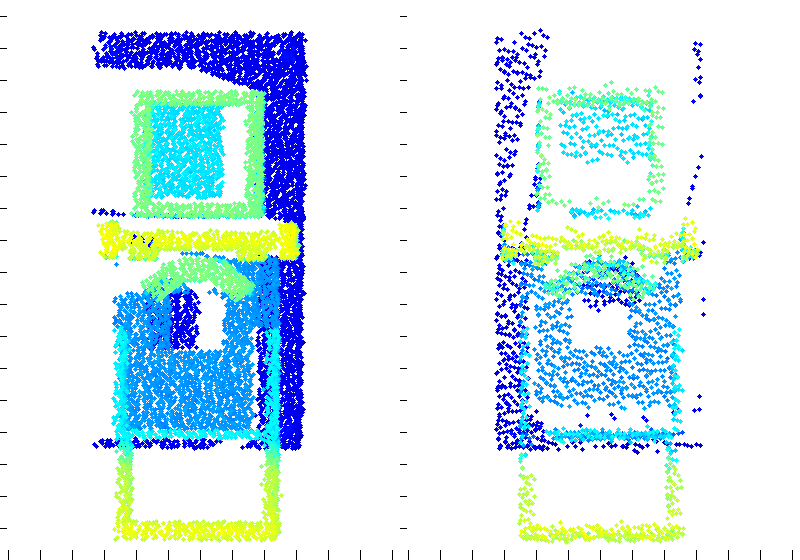

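Emit:
step_arm(rows=[[[0,-3,0],[-9,0,-18],0],[[0,-7,0],[-24,0,-50],0],[[0,-12.7,0],[-42,0,-87],0],[[0,-12.7,0],[-60,0,-124],0],[[0,-12.7,0],[-78,0,-161],0],[[0,-12.7,0],[-96,0,-198],0],[[0,-12.7,0],[-114,0,-235],0],[[0,-12.7,0],[-132,0,-272],0],[[0,-12.7,0],[-150,20,-310],0],[[0,-12.7,0],[-166,50,-343],0]], newtons=40)

```text
time: 0.93
eef_pos: [0.5126, -0.339, 0.1906]
tcp_rot: [0.705, 0.079, -0.076, -0.701]
contact_force: [0.9, -0.6, 0.4]
opening: 1.001
```

```bash
cat >> h.py <<'E'
from plant import ctrl
from scipy.spatial.transform import Rotation as Rn
def st(targets=()):
    s=ctrl.get_state();R=Rn.from_quat(s['tcp_rot']).as_matrix()
    print('t',round(s['time'],2),'tcp',s['eef_pos'].round(4),'F',s['contact_force'].round(1),'op',round(s['opening'],3),'q',s['qpos'].round(2))
    print('yaw',np.degrees(np.arctan2(R[1,0],R[0,0])).round(2),'down',R[:,1].round(4))
    for t in targets: print('shift mm',(R.T@(np.array(t)-s['eef_pos'])*1000).round(1))
O=np.array([.5385,.0944]);A=np.radians(12.7)
def fx(x,y,z): return np.array([*(O+np.array([np.cos(A)*x-np.sin(A)*y,np.sin(A)*x+np.cos(A)*y])),z])
E
python3 -c "
from h import *
st([(.4952,-.3715,.1),(.4952,-.3715,.017)])"
```

```text
t 0.93 tcp [ 0.5126 -0.339   0.1906] F [ 0.9 -0.6  0.4] op 1.001 q [-0.75  0.19  1.77 -0.    1.18 -0.97]
yaw 12.65 down [ 0.005 -0.005 -1.   ]
shift mm [-24.5  90.6 -27.4]
shift mm [-24.8 173.6 -26.9]
```

Emit:
step_arm(rows=[[[0,0,0],[-10,20,-12],0],[[0,0,0],[-20,50,-25],0],[[0,0,0],[-20,75,-25],0],[[0,0,0],[-20,80,-25],0],[[0,0,0],[-20,80,-25],0],[[0,0,0],[-20,80,-25],0],[[0,0,0],[-20,80,-25],0]])

```text
time: 1.52
eef_pos: [0.4999, -0.3648, 0.1101]
tcp_rot: [0.704, 0.079, -0.078, -0.702]
contact_force: [0.2, 0.4, -0.2]
opening: 0.995
```

```bash
python3 -c "
from h import *
st([(.4952,-.3715,.1),(.4952,-.3715,.017)])
from plant import viewer
for n in('wrist','side'):
  c=viewer.calibration(n);p,d=viewer.read_camera(n);cv2.imwrite(f'pics/{n}1.png',p[:,:,::-1])"
```

```text
t 1.52 tcp [ 0.4999 -0.3648  0.1101] F [ 0.2  0.4 -0.2] op 0.995 q [-0.79  0.29  1.81  0.    1.04 -1.02]
yaw 12.75 down [ 0.0026 -0.0026 -1.    ]
shift mm [-6.1 10.1 -5.5]
shift mm [-6.3 93.1 -5.2]
```

View pics/wrist1.png

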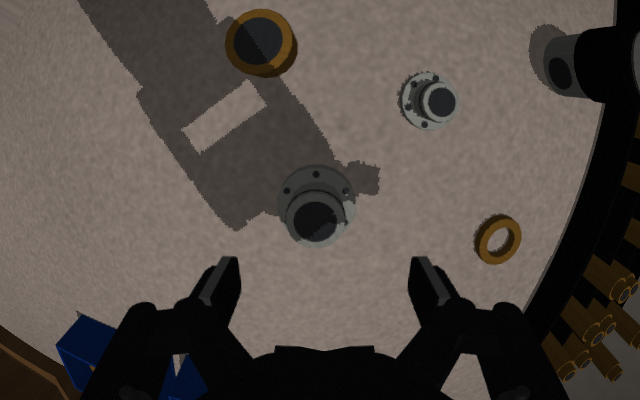

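View pics/side1.png

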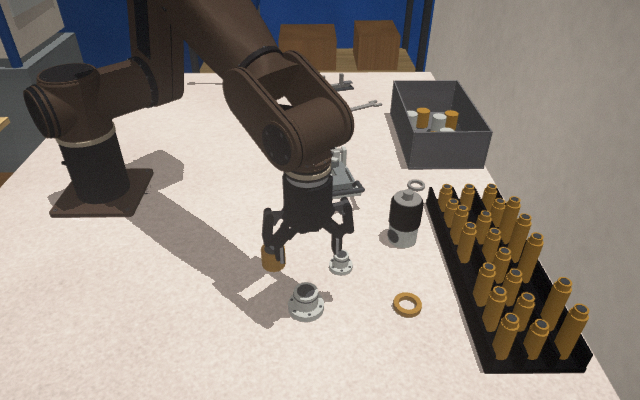

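Emit:
step_arm(rows=[[[0,0,0],[-4,10,-4],0],[[0,0,0],[-6,30,-5.5],0],[[0,0,0],[-6,45,-5.5],0],[[0,0,0],[-6,45,-5.5],0],[[0,0,0],[-6,45,-5.5],0]])

```text
time: 2.03
eef_pos: [0.4934, -0.3706, 0.0619]
tcp_rot: [-0.702, -0.078, 0.079, 0.703]
contact_force: [-0.5, 0.1, 0.9]
opening: 0.999
```

```bash
python3 -c "
from h import *
st([(.4952,-.3715,.1),(.4952,-.3715,.017)])
from plant import viewer
for n in('wrist','side'):
  c=viewer.calibration(n);p,d=viewer.read_camera(n);cv2.imwrite(f'pics/{n}2.png',p[:,:,::-1]);
  p,d=p,d
st([(.4952,-.3715,.017)])
cv2.imwrite('pics/side2c.png',cv2.resize(p[180:340,220:400,::-1],None,fx=4,fy=4*.9))
"
```

```text
t 2.03 tcp [ 0.4934 -0.3706  0.0619] F [-0.5  0.1  0.9] op 0.999 q [-0.81  0.35  1.83 -0.    0.96 -1.03]
yaw 12.7 down [-0.0015  0.0014 -1.    ]
shift mm [  1.6 -38.1  -1.2]
shift mm [ 1.6 44.9 -1.4]
t 2.13 tcp [ 0.4945 -0.3716  0.0639] F [-0.4  0.7  0.6] op 0.996 q [-0.81  0.35  1.83 -0.    0.96 -1.03]
yaw 12.71 down [ 0.0013 -0.0014 -1.    ]
shift mm [ 0.7 46.9  0. ]
```

View pics/wrist2.png

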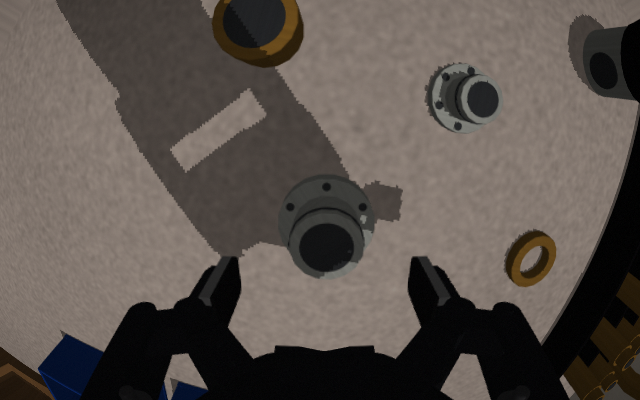

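View pics/side2c.png

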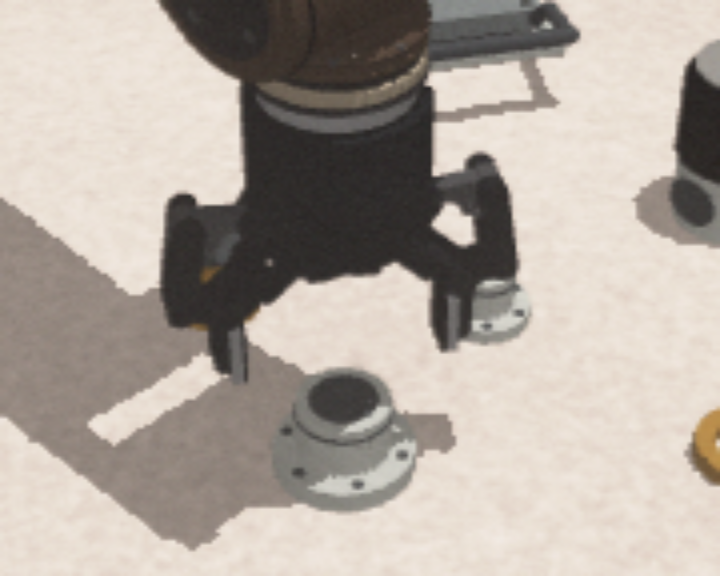

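```bash
python3 -c "
from h import *
from plant import viewer
c=viewer.calibration('wrist');p,d=viewer.read_camera('wrist');print(c)
v,u=np.mgrid[:400,:640];K,R,t=c['K'],c['R'],c['t']
a=(u-K[0,2])/K[0,0];b=(v-K[1,2])/K[1,1];r=np.hypot(a,b);k=np.tan(r)/np.maximum(r,1e-9)
X=(np.stack([a*k*d,b*k*d,d],-1)-t)@R
s=X[170:300,260:400].reshape(-1,3);s=s[(s[:,2]>.04)&(s[:,2]<.052)]
print(len(s),cv2.minEnclosingCircle(s[:,:2].astype(np.float32)),s.mean(0))
s=X[170:300,260:400].reshape(-1,3);s=s[(s[:,2]>.01)&(s[:,2]<.018)]
print(len(s),cv2.minEnclosingCircle(s[:,:2].astype(np.float32)))
# finger tips
for lo,hi in((200,250),(405,450)):
  s=X[250:310,lo:hi].reshape(-1,3);s=s[s[:,2]>.055];print(s.min(0),s.max(0),s[s[:,2]<s[:,2].min()+.006].mean(0))
st([(.4952,-.3715,.017)])
"
```

```text
{'K': array([[309.70691629,   0.        , 324.0254989 ],
       [  0.        , 309.70691629, 198.71501015],
       [  0.        ,   0.        ,   1.        ]]), 'R': array([[ 9.75498969e-01,  2.20003881e-01,  2.30220168e-04],
       [ 2.08270039e-01, -9.23807194e-01,  3.21253575e-01],
       [ 7.08897122e-02, -3.13334583e-01, -9.46993183e-01]]), 't': array([-0.40146688, -0.43527291,  0.07045186])}
4166 ((0.49541932344436646, -0.3711622953414917), 0.022544655948877335) [ 0.49508033 -0.36937702  0.04618375]
2630 ((0.4958294928073883, -0.3714129328727722), 0.03328286483883858)
[ 0.43892688 -0.39305727  0.07690485] [ 0.47729052 -0.29170897  0.20664283] [ 0.45281134 -0.37986955  0.08031787]
[ 0.47729052 -0.37367127  0.07694027] [ 0.54935025 -0.29170897  0.20664283] [ 0.53732901 -0.36070641  0.08044062]
t 2.18 tcp [ 0.4947 -0.3718  0.0642] F [ 0.2 -0.2 -0.2] op 0.999 q [-0.81  0.35  1.83 -0.    0.96 -1.03]
yaw 12.71 down [ 0.0018 -0.0019 -1.    ]
shift mm [ 0.5 47.2  0.2]
```

Emit:
step_arm(rows=[[[0,0,0],[1,15,0],0],[[0,0,0],[1,35,0],0],[[0,0,0],[1,47,0],0],[[0,0,0],[1,47,0],0.3],[[0,0,0],[1,47,0],0.7],[[0,0,0],[1,47,0],0.7],[[0,0,0],[1,47,0],0.7],[[0,0,0],[1,47,0],0.7],[[0,0,0],[1,47,0],0.7]])

```text
time: 2.93
eef_pos: [0.4959, -0.3718, 0.0175]
tcp_rot: [0.704, 0.079, -0.078, -0.702]
contact_force: [-0.5, -0.4, 4.2]
opening: 0.506
```

```bash
python3 -c "
from h import *
st([(.4952,-.3715,.017)])
from plant import viewer
p,d=viewer.read_camera('side');cv2.imwrite('pics/side3c.png',cv2.resize(p[180:340,220:400,::-1],None,fx=4,fy=4*.9))
"
```

```text
t 2.93 tcp [ 0.4959 -0.3718  0.0175] F [-0.5 -0.4  4.2] op 0.506 q [-0.81  0.42  1.84 -0.    0.88 -1.03]
yaw 12.71 down [ 0.0021 -0.0024 -1.    ]
shift mm [-0.6  0.5  0.4]
```

View pics/side3c.png

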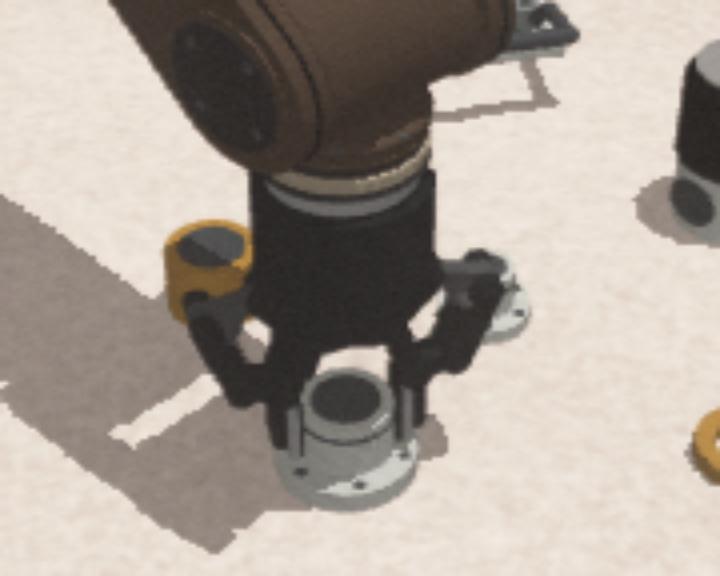

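Emit:
step_arm(rows=[[[0,0,0],[0,-10,0],0.7],[[0,0,0],[0,-30,0],0.7],[[0,0,0],[0,-60,0],0.7],[[0,0,0],[3,-90,8],0.7],[[0,0,0],[14,-120,36],0.7],[[0,0,0],[26,-130,67],0.7],[[0,0,0],[38,-130,98],0.7],[[0,0,0],[50,-130,129],0.7],[[0,0,0],[62,-130,160],0.7],[[0,0,0],[74,-130,191],0.7]])

```text
time: 3.82
eef_pos: [0.5241, -0.1661, 0.1454]
tcp_rot: [-0.702, -0.078, 0.079, 0.703]
contact_force: [0.5, 0.5, -2.2]
opening: 0.499
```

```bash
python3 -c "
from h import *
st([fx(0,-.074,.147),fx(0,-.074,.046)])
"
```

```text
t 3.82 tcp [ 0.5241 -0.1661  0.1454] F [ 0.5  0.5 -2.2] op 0.499 q [-0.49  0.1   1.96  0.    1.09 -0.71]
yaw 12.68 down [-0.0015  0.001  -1.    ]
shift mm [ 71.2  -1.5 177. ]
shift mm [ 71.3  99.5 176.9]
```

Emit:
step_arm(rows=[[[0,0,0],[12,0,30],0.7],[[0,0,0],[24,0,60],0.7],[[0,0,0],[36,0,90],0.7],[[0,0,0],[48,0,120],0.7],[[0,0,0],[60,0,150],0.7],[[0,0,0],[68,0,170],0.7],[[0,0,0],[70,0,176],0.7],[[0,0,0],[70,0,176],0.7],[[0,0,0],[70,0,176],0.7]])

```text
time: 4.57
eef_pos: [0.5541, 0.0187, 0.1453]
tcp_rot: [0.703, 0.078, -0.079, -0.703]
contact_force: [-0.5, 0.1, -2.3]
opening: 0.5
```

```bash
python3 -c "
from h import *
from plant import viewer
for n in('wrist','side','scene'):
  p,d=viewer.read_camera(n)
  if n=='side': p=cv2.resize(p[80:240,240:420],None,fx=4,fy=3.6)
  if n=='scene': p=cv2.resize(p[120:320,280:540],None,fx=3,fy=3)
  cv2.imwrite(f'pics/{n}4.png',p[:,:,::-1])
st([fx(0,-.074,.147),fx(0,-.074,.046)])
"
```

```text
t 4.72 tcp [0.5545 0.0177 0.1456] F [-0.4 -0.5 -2.6] op 0.505 q [-0.15  0.11  1.95 -0.    1.09 -0.37]
yaw 12.61 down [-5.e-04 -3.e-04 -1.e+00]
shift mm [ 1.3 -1.4  4.4]
shift mm [ 1.3 99.6  4.4]
```

View pics/wrist4.png

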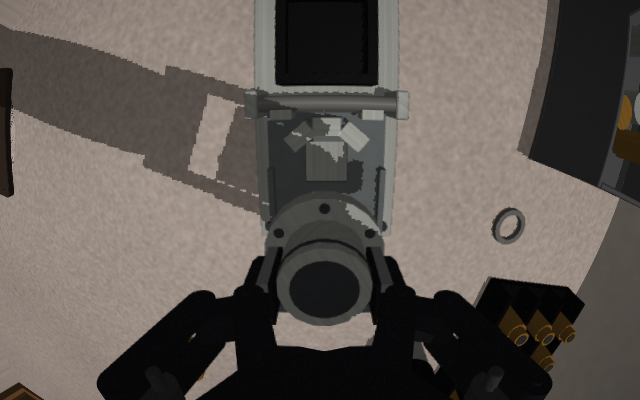

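View pics/side4.png

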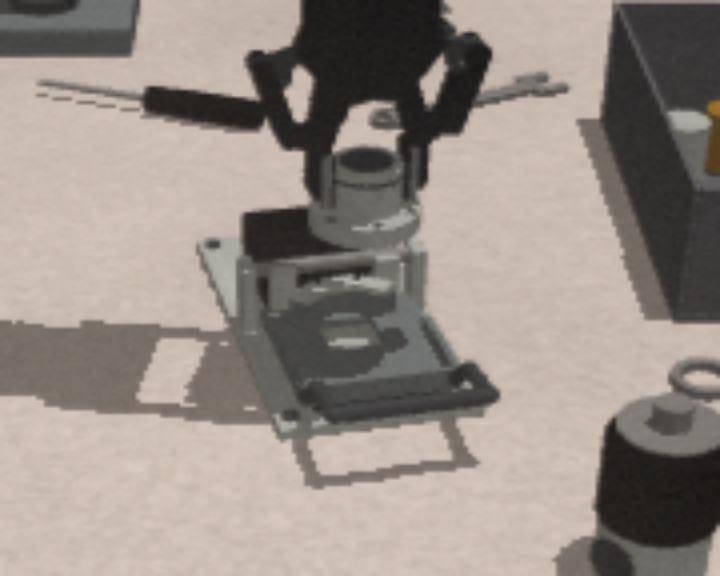

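View pics/scene4.png

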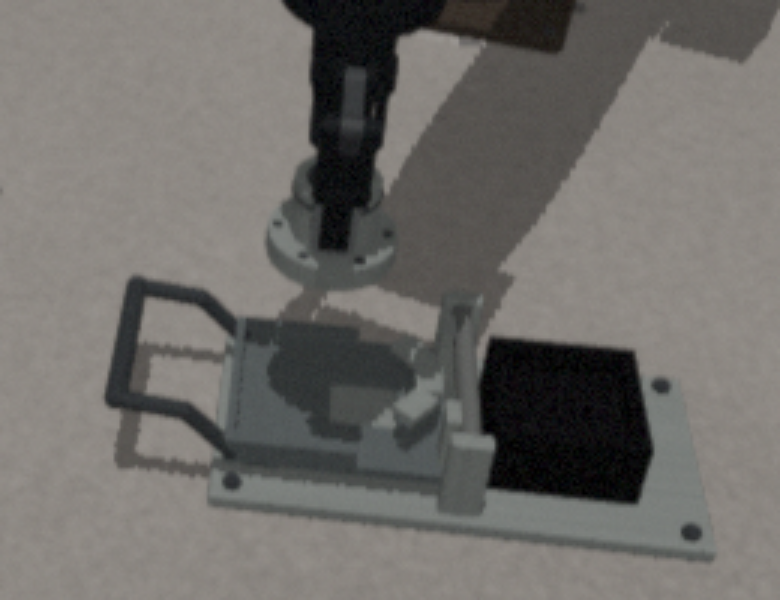

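Emit:
step_arm(rows=[[[0,0,0],[1,15,4],0.7],[[0,0,0],[1,40,4],0.7],[[0,0,0],[1,65,4],0.7],[[0,0,0],[1,85,4],0.7],[[0,0,0],[1,92,4],0.7],[[0,0,0],[1,97,4],0.7],[[0,0,0],[1,99,4],0.7],[[0,0,0],[1,99,4],0.7],[[0,0,0],[1,99,4],0.7]])

```text
time: 5.47
eef_pos: [0.556, 0.0226, 0.0482]
tcp_rot: [0.703, 0.079, -0.077, -0.703]
contact_force: [0.5, -0.2, -2.0]
opening: 0.499
```

```bash
python3 -c "
from h import *
from plant import viewer
for n in('side','scene'):
  p,d=viewer.read_camera(n)
  if n=='side': p=cv2.resize(p[80:240,240:420],None,fx=4,fy=3.6)
  if n=='scene': p=cv2.resize(p[120:320,280:540],None,fx=3,fy=3)
  cv2.imwrite(f'pics/{n}5.png',p[:,:,::-1])
st([fx(0,-.074,.147),fx(0,-.074,.046)])
"
```

```text
t 5.57 tcp [0.5559 0.0228 0.0482] F [-0.6 -0.1 -2.2] op 0.505 q [-0.14  0.25  1.99 -0.    0.9  -0.36]
yaw 12.7 down [ 2.7e-03 -4.0e-04 -1.0e+00]
shift mm [ -1.  -98.8  -0.5]
shift mm [-1.2  2.2 -0.4]
```

View pics/side5.png

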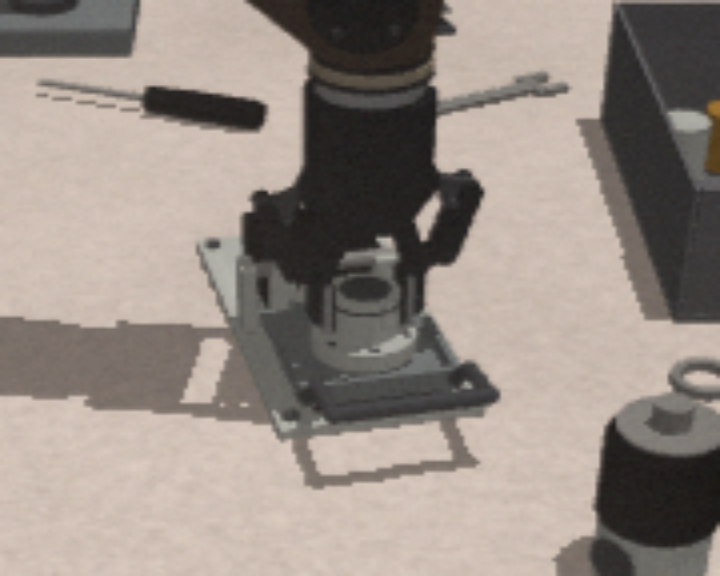

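View pics/scene5.png

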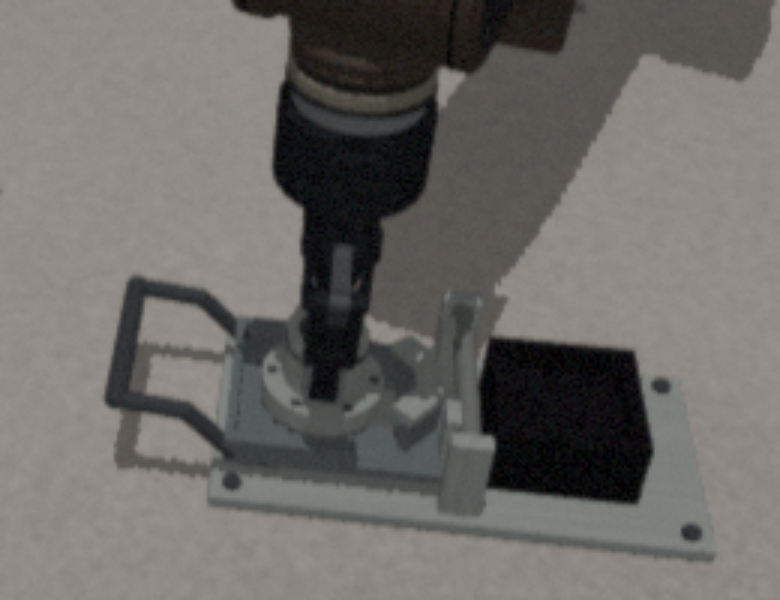

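Emit:
step_arm(rows=[[[0,0,0],[-1,2,0],0.7],[[0,0,0],[-1,3,0],0.7],[[0,0,0],[-1,3,0],0.3],[[0,0,0],[-1,3,0],0.0],[[0,0,0],[-1,3,0],0.0],[[0,0,0],[-1,3,0],0.0],[[0,0,0],[-1,-10,0],0.0],[[0,0,0],[-1,-40,0],0.0],[[0,0,0],[-1,-80,0],0.0],[[0,0,0],[-1,-100,0],0.0]])

```text
time: 6.4
eef_pos: [0.5559, 0.0226, 0.1522]
tcp_rot: [0.703, 0.08, -0.076, -0.702]
contact_force: [0.9, 0.4, 1.1]
opening: 1.0
```

```bash
python3 -c "
from h import *
from plant import viewer
for n in('side','scene'):
  c=viewer.calibration(n);p,d=viewer.read_camera(n)
  np.savez(f'pics/{n}6.npz',p=p,d=d,**c)
  X,_,_=cloud(f'pics/{n}6.npz')
  q=X[d>0];l=(q[:,:2]-O)@np.array([[np.cos(A),-np.sin(A)],[np.sin(A),np.cos(A)]])
  m=(abs(l[:,0])<.04)&(abs(l[:,1]+.07)<.045)&(q[:,2]>.067)&(q[:,2]<.08)
  s=l[m];print(n,m.sum(),cv2.minEnclosingCircle(s.astype(np.float32)),np.median(q[m,2]))
  if n=='side': p=cv2.resize(p[80:240,240:420],None,fx=4,fy=3.6)
  if n=='scene': p=cv2.resize(p[120:320,280:540],None,fx=3,fy=3)
  cv2.imwrite(f'pics/{n}6.png',p[:,:,::-1])
st([fx(0,-.182,.147),fx(0,-.182,.036)])
"
```

```text
side 174 ((0.0010882522910833359, -0.07644293457269669), 0.02482481300830841) 0.07301005373694303
scene 477 ((6.600189954042435e-05, -0.07406069338321686), 0.023281142115592957) 0.0733735666820213
t 6.5 tcp [0.5575 0.0224 0.1536] F [ 0.1  0.2 -0.5] op 1.0 q [-0.14  0.1   1.94  0.    1.09 -0.36]
yaw 12.71 down [ 0.0118 -0.0017 -0.9999]
shift mm [  -2.8    7.1 -107.5]
shift mm [  -4.1  118.  -107.1]
```

View pics/side6.png

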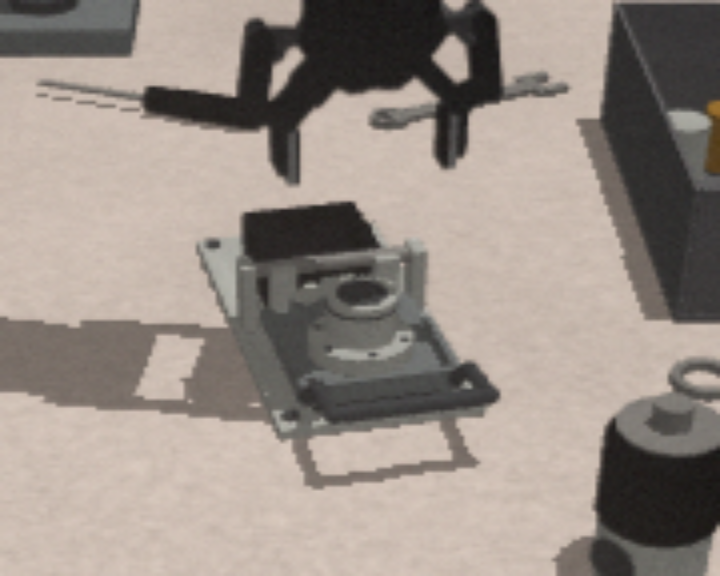

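View pics/scene6.png

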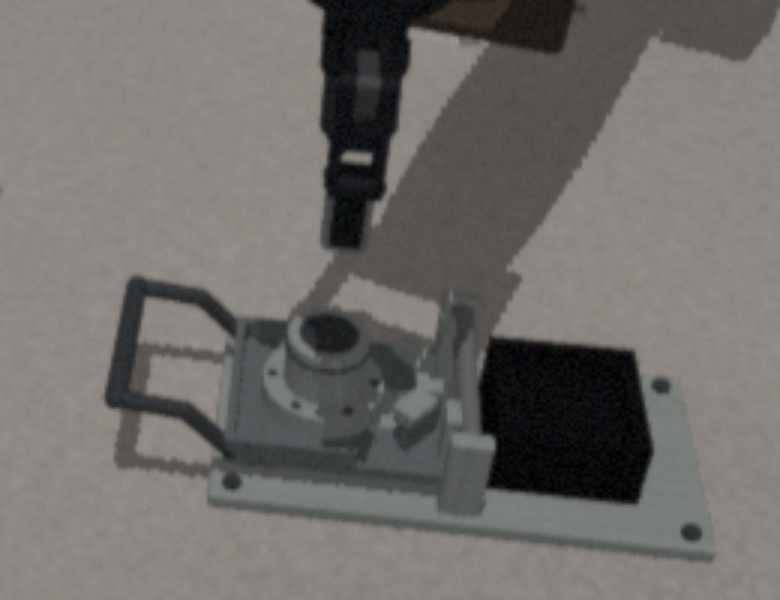

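Emit:
step_arm(rows=[[[0,7,0],[0,0,-8],0.3],[[0,14,0],[-1,0,-20],0.5],[[0,21,0],[-1,0,-35],0.5],[[0,28,0],[-1,0,-50],0.5],[[0,35,0],[-1,0,-65],0.5],[[0,42,0],[-1,0,-80],0.5],[[0,49,0],[-1,0,-95],0.5],[[0,56,0],[-1,0,-107],0.5],[[0,63,0],[-1,0,-107],0.5],[[0,70,0],[-1,0,-107],0.5]])

```text
time: 7.33
eef_pos: [0.5759, -0.0825, 0.1462]
tcp_rot: [0.619, -0.342, 0.341, -0.619]
contact_force: [-0.1, 0.2, -0.1]
opening: 0.499
```

Emit:
step_arm(rows=[[[0,7,0],[0,0,0],0.5],[[0,14,0],[0,0,0],0.5],[[0,20,0],[0,0,0],0.5],[[0,20,0],[0,0,0],0.5],[[0,20,0],[0,0,0],0.5],[[0,20,0],[0,0,0],0.5]])

```text
time: 7.83
eef_pos: [0.5761, -0.0817, 0.1465]
tcp_rot: [0.553, -0.441, 0.441, -0.553]
contact_force: [-0.8, -0.5, 0.9]
opening: 0.499
```

```bash
python3 -c "
from h import *
from plant import viewer
c=viewer.calibration('wrist');p,d=viewer.read_camera('wrist')
v,u=np.mgrid[:400,:640];K,R,t=c['K'],c['R'],c['t']
a=(u-K[0,2])/K[0,0];b=(v-K[1,2])/K[1,1];r=np.hypot(a,b);k=np.tan(r)/np.maximum(r,1e-9)
X=(np.stack([a*k*d,b*k*d,d],-1)-t)@R
q=X[d>0];l=(q[:,:2]-O)@np.array([[np.cos(A),-np.sin(A)],[np.sin(A),np.cos(A)]])
m=(abs(l[:,0])<.05)&(abs(l[:,1]+.182)<.015)&(q[:,2]>.045)&(q[:,2]<.07);print('bar local',m.sum(),np.percentile(l[m],[2,50,98],axis=0),q[m,2].max())
p2,d=viewer.read_camera('side')
cv2.imwrite('pics/wrist7.png',p[:,:,::-1]);cv2.imwrite('pics/side7.png',cv2.resize(p2[80:240,240:420,::-1],None,fx=4,fy=3.6))
st([fx(0,-.182,.147),fx(0,-.182,.036)])
"
```

```text
bar local 2003 [[-0.04660224 -0.18691085]
 [ 0.00561962 -0.18070051]
 [ 0.04875916 -0.16827522]] 0.06346299478434023
t 7.93 tcp [ 0.5762 -0.0817  0.1466] F [-0.7 -0.  -0.6] op 0.494 q [-0.32  0.17  1.88  0.    1.09  1.03]
yaw -77.22 down [-4.e-04  1.e-04 -1.e+00]
shift mm [ 1.9 -0.4  1.9]
shift mm [  1.9 110.6   2. ]
```

View pics/wrist7.png

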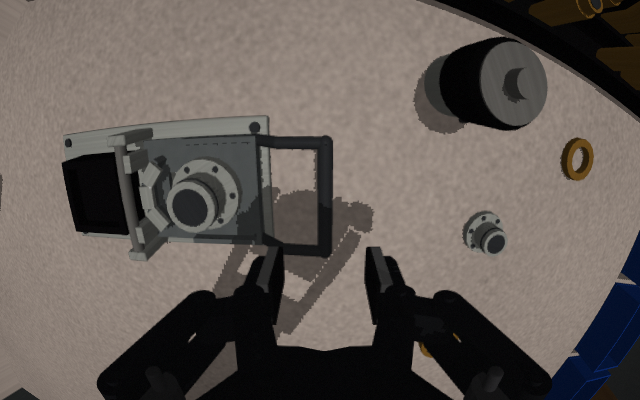

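View pics/side7.png

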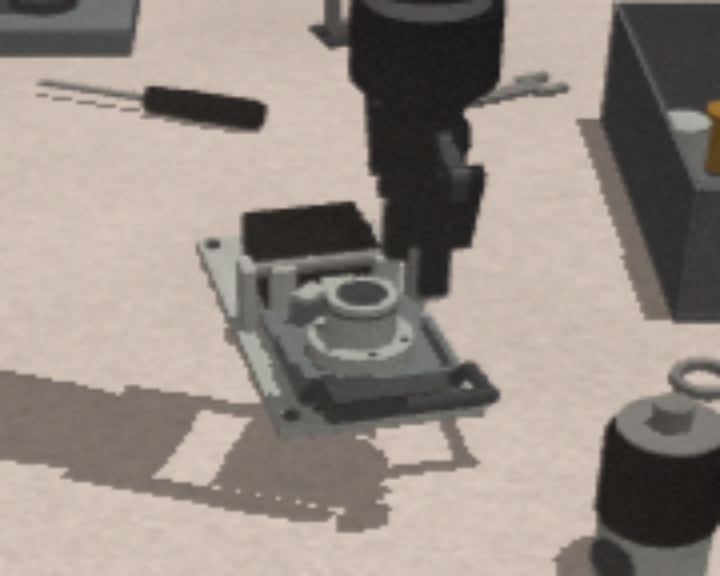

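Emit:
step_arm(rows=[[[0,0,0],[2,15,2],0.5],[[0,0,0],[2,45,2],0.5],[[0,0,0],[2,75,2],0.5],[[0,0,0],[2,98,2],0.5],[[0,0,0],[2,109,2],0.5],[[0,0,0],[2,110,2],0.5],[[0,0,0],[2,110,2],0.5],[[0,0,0],[2,110,2],0.5]])

```text
time: 8.6
eef_pos: [0.5801, -0.0837, 0.0385]
tcp_rot: [-0.552, 0.441, -0.443, 0.553]
contact_force: [0.3, -0.8, 0.3]
opening: 0.501
```

```bash
python3 -c "
from h import *
from plant import viewer
p,d=viewer.read_camera('wrist')
p2,d=viewer.read_camera('side')
cv2.imwrite('pics/wrist8.png',p[:,:,::-1]);cv2.imwrite('pics/side8.png',cv2.resize(p2[80:240,240:420,::-1],None,fx=4,fy=3.6))
st([fx(0,-.182,.036)])
"
```

```text
t 8.7 tcp [ 0.5804 -0.0838  0.039 ] F [-0.1  0.3 -0. ] op 0.501 q [-0.32  0.32  1.92  0.    0.9   1.03]
yaw -77.29 down [ 0.0038 -0.0012 -1.    ]
shift mm [-1.1  3.  -1.7]
```

View pics/wrist8.png

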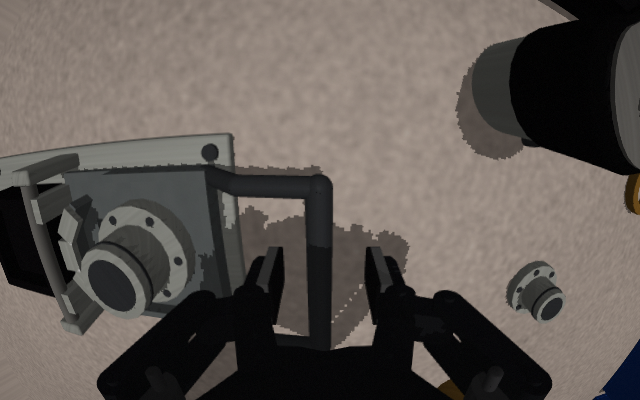

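View pics/side8.png

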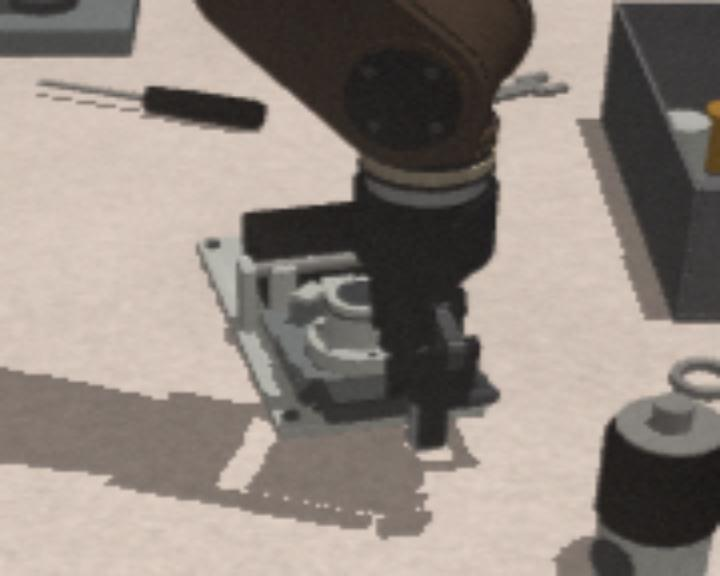

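Emit:
step_arm(rows=[[[0,0,0],[-1,3,-1.5],0.5],[[0,0,0],[-1,3,-1.5],0.7],[[0,0,0],[-1,3,-1.5],1],[[0,0,0],[-1,3,-1.5],1],[[0,0,0],[-1,3,-1.5],1],[[0,0,0],[-1,3,-1.5],1],[[0,0,0],[-1,3,-1.5],1]], newtons=50)

```text
time: 9.28
eef_pos: [0.5769, -0.082, 0.0341]
tcp_rot: [-0.552, 0.442, -0.441, 0.552]
contact_force: [-2.9, 4.3, 4.4]
opening: 0.12
```

```bash
python3 -c "
from h import *
st([fx(0,-.182,.036)])
r=182
for i in range(0,181,4):
  q=np.radians(i); print(i,round(-(r-r*np.cos(q)),0),round(-r*np.sin(q),0),end=' | ')
"
```

```text
t 9.28 tcp [ 0.5769 -0.082   0.0341] F [-2.9  4.3  4.4] op 0.12 q [-0.32  0.33  1.92  0.    0.89  1.03]
yaw -77.3 down [-7.0e-04  1.2e-03 -1.0e+00]
shift mm [ 1.5 -1.9  1.3]
0 -0.0 -0.0 | 4 -0.0 -13.0 | 8 -2.0 -25.0 | 12 -4.0 -38.0 | 16 -7.0 -50.0 | 20 -11.0 -62.0 | 24 -16.0 -74.0 | 28 -21.0 -85.0 | 32 -28.0 -96.0 | 36 -35.0 -107.0 | 40 -43.0 -117.0 | 44 -51.0 -126.0 | 48 -60.0 -135.0 | 52 -70.0 -143.0 | 56 -80.0 -151.0 | 60 -91.0 -158.0 | 64 -102.0 -164.0 | 68 -114.0 -169.0 | 72 -126.0 -173.0 | 76 -138.0 -177.0 | 80 -150.0 -179.0 | 84 -163.0 -181.0 | 88 -176.0 -182.0 | 92 -188.0 -182.0 | 96 -201.0 -181.0 | 100 -214.0 -179.0 | 104 -226.0 -177.0 | 108 -238.0 -173.0 | 112 -250.0 -169.0 | 116 -262.0 -164.0 | 120 -273.0 -158.0 | 124 -284.0 -151.0 | 128 -294.0 -143.0 | 132 -304.0 -135.0 | 136 -313.0 -126.0 | 140 -321.0 -117.0 | 144 -329.0 -107.0 | 148 -336.0 -96.0 | 152 -343.0 -85.0 | 156 -348.0 -74.0 | 160 -353.0 -62.0 | 164 -357.0 -50.0 | 168 -360.0 -38.0 | 172 -362.0 -25.0 | 176 -364.0 -13.0 | 180 -364.0 -0.0 |
```

Emit:
step_arm(rows=[[[0,0,0],[0,-4,0],1],[[0,0,0],[-0.3,-10,0],1],[[0,0,0],[-1,-20,0],1],[[0,0,0],[-2.5,-30,0],1],[[0,0,0],[-4,-38,0],1],[[0,0,0],[-7,-50,0],1],[[0,0,0],[-11,-62,0],1],[[0,0,0],[-16,-74,0],1],[[0,0,0],[-19,-80,0],1],[[0,0,0],[-21,-85,0],1]])

```text
time: 10.12
eef_pos: [0.5725, -0.0623, 0.1201]
tcp_rot: [0.553, -0.441, 0.442, -0.552]
contact_force: [1.8, 0.4, -5.4]
opening: 0.12
```

```bash
cat >>h.py <<'E'
def look(k):
    from plant import viewer
    p,d=viewer.read_camera('scene');p2,d=viewer.read_camera('side')
    cv2.imwrite(f'pics/m{k}.png',np.hstack([cv2.resize(p[100:310,290:520],(400,365)),cv2.resize(p2[60:240,240:420],(400,365))])[:,:,::-1])
def ang():
    s=ctrl.get_state()
    g=s['eef_pos']+[0,0,.019];l=(g[:2]-O)@np.array([-np.sin(A),np.cos(A)]);h=g[2]-.055
    print('q deg',np.degrees(np.arctan2(h,-l)).round(1),'r',np.hypot(h,l).round(4),'x',((g[:2]-O)@np.array([np.cos(A),np.sin(A)])).round(4),'|',l.round(4),h.round(4))
E
python3 -c "
from h import *
look(1);st();ang()"
```

```text
t 10.22 tcp [ 0.5725 -0.0625  0.1198] F [ 1.3 -1.4 -4.7] op 0.121 q [-0.28  0.19  1.91 -0.    1.04  1.06]
yaw -77.26 down [ 0.001  -0.0017 -1.    ]
q deg 27.6 r 0.1811 x -0.0013 | -0.1605 0.0838
```

View pics/m1.png

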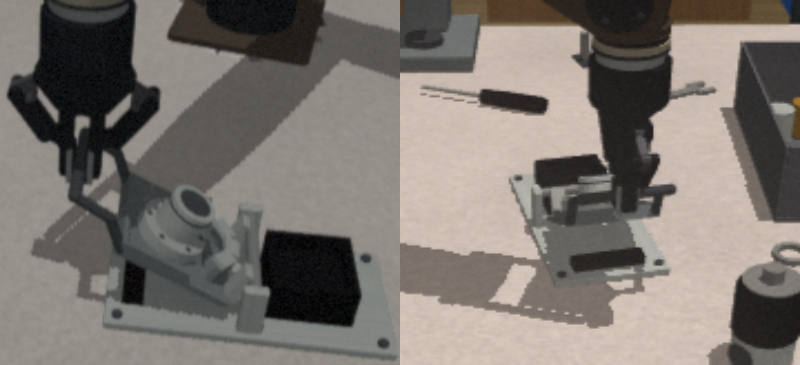

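Emit:
step_arm(rows=[[[0,0,0],[-3,-5,0],1],[[0,0,0],[-7,-11,0],1],[[0,0,0],[-14,-22,0],1],[[0,0,0],[-22,-32,0],1],[[0,0,0],[-30,-41,0],1],[[0,0,0],[-39,-50,0],1],[[0,0,0],[-49,-58,0],1],[[0,0,0],[-59,-66,0],1],[[0,0,0],[-65,-69.5,0],1],[[0,0,0],[-70,-73,0],1]])

```text
time: 11.05
eef_pos: [0.5577, 0.0032, 0.1952]
tcp_rot: [0.554, -0.439, 0.444, -0.551]
contact_force: [-2.4, -8.2, 5.8]
opening: 0.119
```

```bash
python3 -c "
from h import *
look(2);st();ang()"
```

```text
t 11.15 tcp [0.5576 0.0037 0.1956] F [-2.  -7.8  6.3] op 0.117 q [-0.17  0.06  1.9  -0.01  1.18  1.18]
yaw -77.24 down [ 0.0017 -0.0068 -1.    ]
q deg 59.9 r 0.1845 x -0.0013 | -0.0926 0.1596
```

View pics/m2.png

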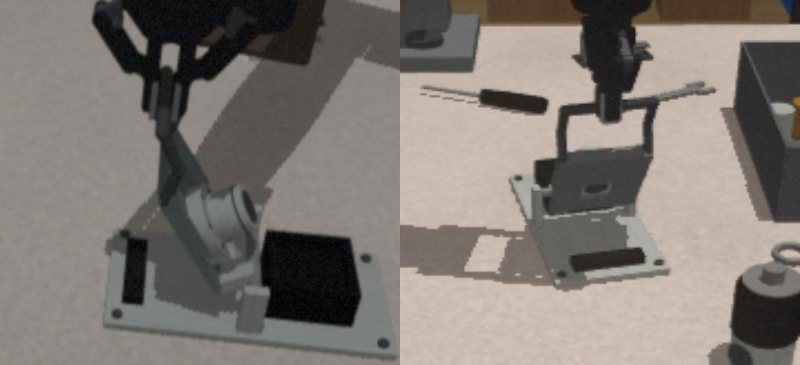

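Emit:
step_arm(rows=[[[0,0,0],[-5,-2,0],1],[[0,0,0],[-13,-4,0],1],[[0,0,0],[-24,-9,0],1],[[0,0,0],[-36,-13.5,0],1],[[0,0,0],[-48.5,-17,0],1],[[0,0,0],[-61,-19.5,0],1],[[0,0,0],[-73.5,-21.4,0],1],[[0,0,0],[-86,-22.3,0],1],[[0,0,0],[-93,-22.5,0],1],[[0,0,0],[-99,-22.3,0],1]])

```text
time: 11.98
eef_pos: [0.536, 0.1018, 0.2191]
tcp_rot: [0.553, -0.44, 0.443, -0.552]
contact_force: [-2.4, -3.4, -3.1]
opening: 0.117
```

```bash
python3 -c "
from h import *
look(3);st();ang()"
```

```text
t 12.08 tcp [0.5357 0.103  0.2188] F [-4.2 -1.1 10.8] op 0.118 q [ 0.    0.01  1.91 -0.    1.22  1.35]
yaw -77.25 down [ 1.9e-03 -9.0e-04 -1.0e+00]
q deg 92.8 r 0.183 x -0.0008 | 0.009 0.1828
```

View pics/m3.png

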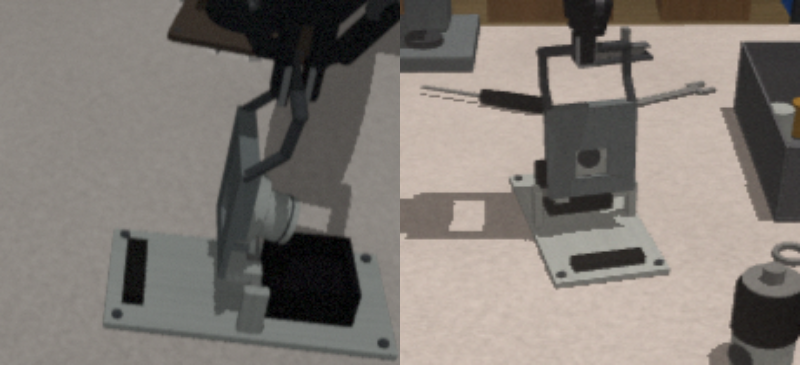

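Emit:
step_arm(rows=[[[0,0,0],[-4,0.5,0],1],[[0,0,0],[-10,1.8,0],1],[[0,0,0],[-22.5,3.6,0],1],[[0,0,0],[-35,6.2,0],1],[[0,0,0],[-47,9.7,0],1],[[0,0,0],[-59,14,0],1],[[0,0,0],[-71,19,0],1],[[0,0,0],[-82,25,0],1],[[0,0,0],[-87.5,28.5,0],1],[[0,0,0],[-93,32,0],1]])

```text
time: 12.92
eef_pos: [0.5149, 0.1948, 0.1851]
tcp_rot: [-0.552, 0.442, -0.441, 0.553]
contact_force: [-4.1, 0.9, 7.2]
opening: 0.116
```

```bash
python3 -c "
from h import *
look(4);st();ang()"
```

```text
t 13.02 tcp [0.5147 0.1954 0.1842] F [-2.   4.   5.1] op 0.116 q [0.18 0.06 1.93 0.   1.16 1.52]
yaw -77.27 down [ 2.0e-04  3.4e-03 -1.0e+00]
q deg 125.0 r 0.181 x -0.001 | 0.1038 0.1482
```

View pics/m4.png

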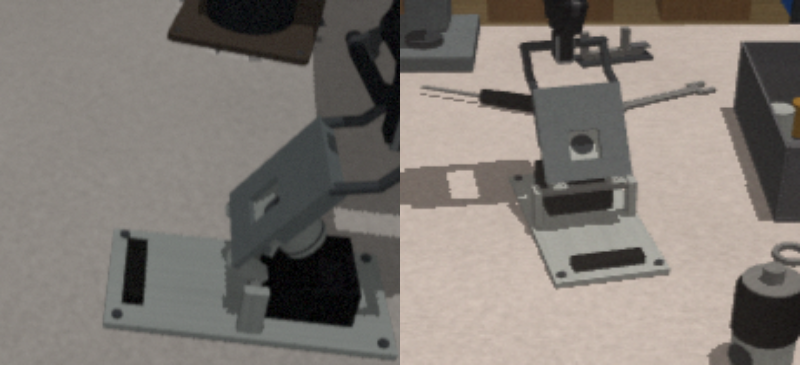

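Emit:
step_arm(rows=[[[0,0,0],[-3,2,0],1],[[0,0,0],[-8,5,0],1],[[0,0,0],[-18,13,0],1],[[0,0,0],[-27,22,0],1],[[0,0,0],[-35.5,31,0],1],[[0,0,0],[-43.5,41,0],1],[[0,0,0],[-50.5,52,0],1],[[0,0,0],[-57,63,0],1],[[0,0,0],[-60,69,0],1],[[0,0,0],[-62.5,74,0],1]])

```text
time: 13.85
eef_pos: [0.5009, 0.2566, 0.1075]
tcp_rot: [-0.551, 0.442, -0.441, 0.553]
contact_force: [-0.9, 6.1, 2.9]
opening: 0.114
```

```bash
python3 -c "
from h import *
look(5);st();ang()"
```

```text
t 13.95 tcp [0.5008 0.2568 0.1071] F [-0.7  6.8  1.8] op 0.118 q [0.29 0.18 1.95 0.   1.01 1.64]
yaw -77.33 down [ 2.0e-04  4.2e-03 -1.0e+00]
q deg 156.9 r 0.1812 x -0.001 | 0.1667 0.0711
```

View pics/m5.png

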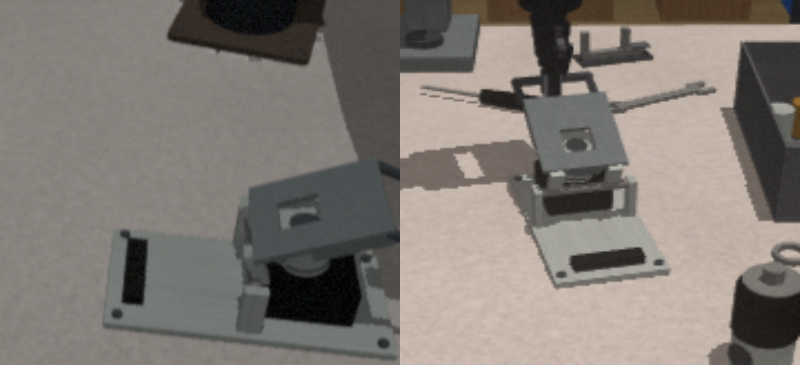

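Emit:
step_arm(rows=[[[0,0,0],[-2,4,0],1],[[0,0,0],[-4,9,0],1],[[0,0,0],[-6.5,15,0],1],[[0,0,0],[-8.3,21,0],1],[[0,0,0],[-10,27,0],1],[[0,0,0],[-11.3,33,0],1],[[0,0,0],[-12.5,40,0],1],[[0,0,0],[-13.5,46,0],1],[[0,0,0],[-14.2,51,0],1],[[0,0,0],[-14.6,55,0],1]])

```text
time: 14.78
eef_pos: [0.4975, 0.2717, 0.0524]
tcp_rot: [-0.55, 0.443, -0.441, 0.554]
contact_force: [-2.2, 12.1, 2.6]
opening: 0.12
```

```bash
python3 -c "
from h import *
look(6);st();ang()"
```

```text
t 14.88 tcp [0.4975 0.2717 0.0522] F [-1.6 10.9  1.5] op 0.113 q [0.32 0.27 1.96 0.01 0.91 1.67]
yaw -77.38 down [ 3.0e-04  5.6e-03 -1.0e+00]
q deg 174.9 r 0.1827 x -0.001 | 0.182 0.0162
```

View pics/m6.png

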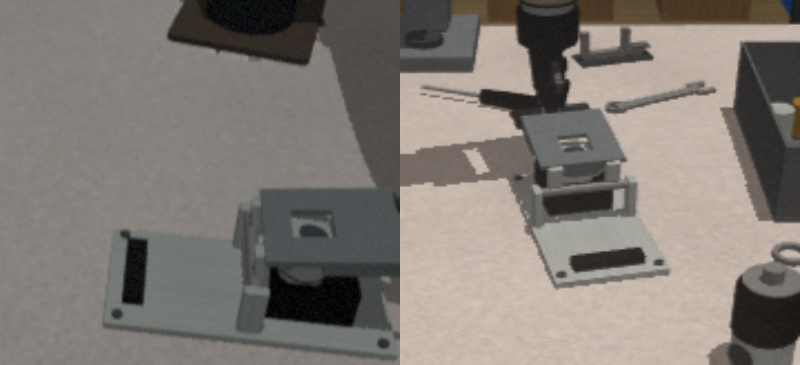

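Emit:
step_arm(rows=[[[0,0,0],[1,4,0],1],[[0,0,0],[1,8,0],1],[[0,0,0],[1,11,0],1],[[0,0,0],[1,14,0],1],[[0,0,0],[1,16,0],1],[[0,0,0],[1,17,0],1],[[0,0,0],[1,17,0],1]])

```text
time: 15.47
eef_pos: [0.4972, 0.273, 0.0358]
tcp_rot: [-0.549, 0.444, -0.44, 0.554]
contact_force: [-3.1, 18.7, 0.2]
opening: 0.119
```

```bash
python3 -c "
from h import *
look(7);st();ang()"
```

```text
t 15.57 tcp [0.4972 0.273  0.0359] F [-3.7 19.2  0.7] op 0.121 q [0.32 0.29 1.97 0.01 0.88 1.66]
yaw -77.45 down [ 2.0e-04  9.9e-03 -1.0e+00]
q deg -180.0 r 0.1833 x -0.001 | 0.1833 -0.0001
```

View pics/m7.png

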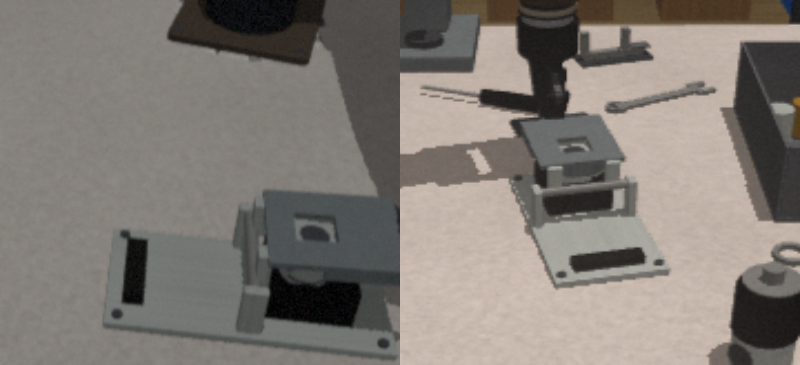

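Emit:
step_arm(rows=[[[0,0,0],[-1,0,0],1],[[0,0,0],[-2.5,0,0],1],[[0,0,0],[-2.5,1.5,0],1],[[0,0,0],[-2.5,3,0],1],[[0,0,0],[-2.5,3,0],1]])

```text
time: 15.98
eef_pos: [0.4972, 0.273, 0.0326]
tcp_rot: [-0.55, 0.443, -0.441, 0.554]
contact_force: [-1.4, 11.4, 0.7]
opening: 0.114
```

```bash
python3 -c "
from h import *
st();ang()
from plant import viewer
for n in('side','scene'):
  c=viewer.calibration(n);p,d=viewer.read_camera(n)
  np.savez(f'pics/{n}8.npz',p=p,d=d,**c)
  X,_,_=cloud(f'pics/{n}8.npz')
  q=X[d>0];l=(q[:,:2]-O)@np.array([[np.cos(A),-np.sin(A)],[np.sin(A),np.cos(A)]])
  m=(abs(l[:,0])<.045)&(abs(l[:,1]-.07)<.06)&(q[:,2]>.065)&(q[:,2]<.13)
  g=np.c_[l[m],np.ones(m.sum())]
  w=np.hypot(l[m,0],l[m,1]-.054)>.03
  f=np.linalg.lstsq(g[w],q[m][w,2],rcond=None)[0];res=q[m][w,2]-g[w]@f;ok=abs(res)<.004
  f=np.linalg.lstsq(g[w][ok],q[m][w,2][ok],rcond=None)[0];print(n,ok.sum(),'leaf plane slope deg',np.degrees(f[:2]),'z at 54',f[1]*.054+f[2])
  c=(np.hypot(l[:,0],l[:,1]-.054)<.013)&(q[:,2]>.05);print('cap in window z',np.percentile(q[c,2],[10,50,90]))
  P=p
  if n=='side': p=cv2.resize(p[80:220,240:420],None,fx=4,fy=4)
  if n=='scene': p=cv2.resize(p[170:320,390:540],None,fx=4,fy=4)
  cv2.imwrite(f'pics/{n}8.png',p[:,:,::-1])
"
```

```text
t 15.98 tcp [0.4972 0.273  0.0326] F [-1.4 11.4  0.7] op 0.114 q [0.32 0.3  1.97 0.01 0.88 1.67]
yaw -77.37 down [ 6.0e-04  5.1e-03 -1.0e+00]
q deg -178.9 r 0.1834 x -0.0011 | 0.1834 -0.0034
side 200 leaf plane slope deg [-0.36180832  7.36648766] z at 54 0.08873400139601482
cap in window z [0.08105292 0.0824083  0.08384135]
scene 1457 leaf plane slope deg [-0.04272514  1.69798829] z at 54 0.09064947046358214
cap in window z [0.08117461 0.08254585 0.0837518 ]
```

View pics/scene8.png

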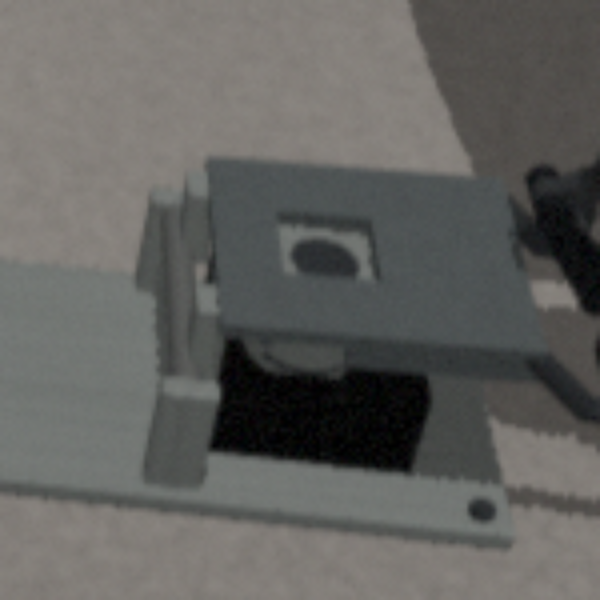

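View pics/side8.png

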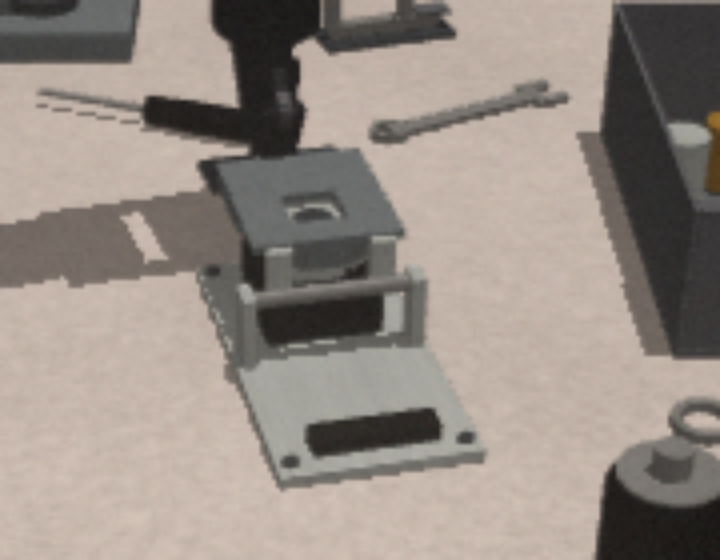

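Emit:
step_arm(rows=[[[0,0,0],[0,0,0],0.85],[[0,0,0],[0,0,0],0.7],[[0,0,0],[0,0,0],0.5],[[0,0,0],[0,0,0],0.5],[[0,0,0],[0,-10,0],0.5],[[0,0,0],[0,-35,0],0.5],[[0,0,0],[0,-70,0],0.5],[[0,0,0],[0,-105,0],0.5],[[0,0,0],[0,-130,0],0.5],[[0,0,0],[0,-130,0],0.5]])

```text
time: 16.92
eef_pos: [0.5017, 0.271, 0.1712]
tcp_rot: [-0.548, 0.439, -0.444, 0.556]
contact_force: [0.6, -0.1, 0.2]
opening: 0.501
```

```bash
python3 -c "
from h import *
st()
from plant import viewer
for n in('side','scene'):
  c=viewer.calibration(n);p,d=viewer.read_camera(n)
  np.savez(f'pics/{n}9.npz',p=p,d=d,**c)
  X,_,_=cloud(f'pics/{n}9.npz')
  q=X[d>0];l=(q[:,:2]-O)@np.array([[np.cos(A),-np.sin(A)],[np.sin(A),np.cos(A)]])
  for name,m in(('leaf',(abs(l[:,0])<.04)&(abs(l[:,1]-.07)<.05)&(q[:,2]>.084)&(q[:,2]<.1)&(np.hypot(l[:,0],l[:,1]-.054)>.026)),('bar',(abs(l[:,0])<.05)&(abs(l[:,1]-.182)<.012)&(q[:,2]>.03)&(q[:,2]<.1)),('cap',(np.hypot(l[:,0],l[:,1]-.051)<.014)&(q[:,2]>.05))):
    g=np.c_[l[m],np.ones(m.sum())];f=np.linalg.lstsq(g,q[m,2],rcond=None)[0]
    print(n,name,m.sum(),'slope',np.degrees(f[:2]).round(2),'z',np.percentile(q[m,2],[5,50,95]).round(4),'mean',l[m].mean(0).round(4))
  m=(abs(l[:,0])<.04)&(q[:,2]>.084)&(q[:,2]<.1)
  for a in range(10,130,12):
    k=m&(abs(l[:,1]-a/1000)<.006)&(abs(l[:,0])>.022)
    if k.sum()>5: print(a,np.median(q[k,2]).round(4),end=' ')
  print()
  if n=='side': p=cv2.resize(p[80:220,240:420],None,fx=4,fy=4)
  if n=='scene': p=cv2.resize(p[170:320,390:590],None,fx=4,fy=4)
  cv2.imwrite(f'pics/{n}9.png',p[:,:,::-1])
"
```

```text
t 16.92 tcp [0.5017 0.271  0.1712] F [ 0.6 -0.1  0.2] op 0.501 q [ 0.32  0.11  1.9  -0.    1.12  1.67]
yaw -77.31 down [ 0.013   0.0036 -0.9999]
side leaf 394 slope [0.25 0.04] z [0.0875 0.0892 0.0913] mean [-0.0001  0.0736]
side bar 27 slope [  0.9  -18.18] z [0.058  0.0611 0.0636] mean [-0.0081  0.1814]
side cap 29 slope [-0.72 -5.24] z [0.0806 0.0823 0.0834] mean [-0.0001  0.0547]
10 0.0884 22 0.0893 34 0.089 46 0.0892 58 0.0891 70 0.0893 82 0.0892 94 0.0892 106 0.0891 118 0.0891 
scene leaf 1665 slope [-0.04 -0.07] z [0.0879 0.0894 0.0909] mean [0.0018 0.0759]
scene bar 432 slope [-0.16 10.8 ] z [0.0551 0.0598 0.0621] mean [0.004  0.1796]
scene cap 147 slope [ 0.63 -2.75] z [0.0807 0.0822 0.0838] mean [-0.0015  0.0507]
10 0.0889 22 0.0893 34 0.0895 46 0.0894 58 0.0894 70 0.0894 82 0.0893 94 0.0892 106 0.0895 118 0.0893
```

View pics/scene9.png

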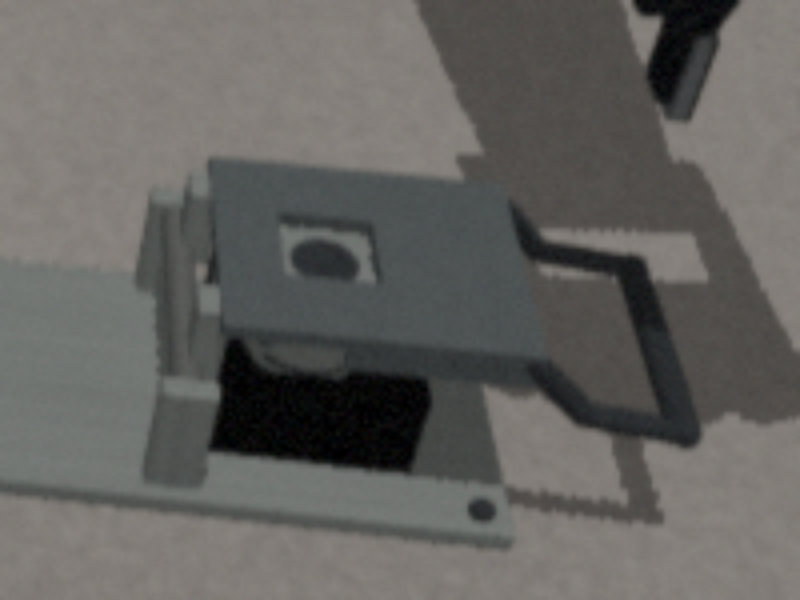

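View pics/side9.png

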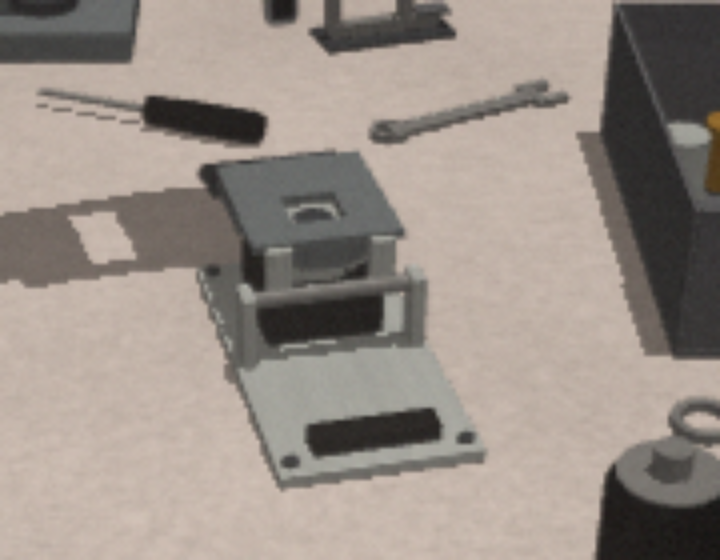

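```bash
python3 -c "
from h import *
for n,uv in(('scene',(471.2,235)),('side',(319,133.2))):
  z=np.load(f'pics/{n}9.npz');K,R,t=z['K'],z['R'],z['t']
  r=R.T@np.linalg.solve(K,[*uv,1]);c=-R.T@t;X=c+r*(.0815-c[2])/r[2]
  print(n,(X[:2]-O)@np.array([[np.cos(A),-np.sin(A)],[np.sin(A),np.cos(A)]]))
st()
ctrl.sign_off()"
```

```text
scene [-0.00052206  0.05186627]
side [0.0037378 0.0557387]
t 17.02 tcp [0.4986 0.2699 0.1652] F [-0.7  1.1 -0.8] op 0.503 q [ 0.32  0.11  1.91 -0.    1.12  1.67]
yaw -77.32 down [ 3.7e-03  7.0e-04 -1.0e+00]
the job is handed in; nothing more can be done
```

I picked up the large cap, set it flange down in the open leaf's pocket, and swung the leaf over by its bar at under about 0.9 rad/s. I closed it, let go, raised the gripper clear and handed in at 17.0 s.

**Loading:** before the swing, the cap stood within about 2 mm of the loading place, with its neck top at 73 mm, as it should be.

**Closed position:** the leaf is level to within 0.3° in both views, and its top is at 89 mm.

**Cap in the nest:**
- **Height:** its underside is at about 82 mm; 81 is nominal.
- **Position:** the scene view puts its axis at x −1, y 52 mm and the side view at x 4, y 56 mm. The nest's middle is x 0, y 54. The two views differ by about 4 mm, but both are inside the limits.
- **Tilt:** the scene view fits about 3° and the side view about 5°. The side figure comes from only 29 depth points and is probably noise. Both are under the 10° limit.

**Force at closing:** there was up to 19 N of sideways force on the tool near the end. I moved over to ease it, it fell to 11 N, and then I let go.

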